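# Lock a buffing spindle and unscrew its red cap

## Task

One of the two spindles of the shoe buffing machine has a red cap: first stand the yellow lock pin fully home in the brass lock bore in front of that spindle and let go of it, so that the spindle cannot turn. Then take the red cap off; nobody knows whether its quarter-turn thread is left- or right-handed, so feel which way it loosens, turn it until it is free, lift it straight off and finish while holding it still in the gripper, upright and at least 7 cm above its seat. Leave the pin in its bore, and leave the black cap, the punches and the other things on the bench alone.

Things in the scene. Friction and masses are not known exactly. Their poses are not given: they have to be found in the camera images.
- machine: Green shoe buffing machine, fixed, housing 220 x 360 mm, 80 mm high, with two upright spindles 180 mm apart side by side. Origin: centre of its underside on the table; x points away from the front panel with two push buttons, y to the left spindle, z up. A spindle turns freely with its cap unless the lock pin stands in its bore; then it has up to about 0.06 rad of play either way.
- seat_l (a point): Left (machine +y) spindle: centre of the top of the steel flange (radius 28 mm) on which the cap sits, on the spindle's axis, 144 mm above the table. The threaded nose stands 20 mm above it, inside the cap. Under the flange: a cream felt wheel, radius 42 mm, from 114 to 140 mm above the table.
- seat_r (a point): The same point on the right (machine -y) spindle, 144 mm above the table.
- lock_bore_l (a point): Left spindle: centre of the mouth of its lock bore, a round hole of 12 mm, 23 mm deep, in a brass block 34 x 34 mm, 56 mm in front (machine -x) of the spindle's axis; the mouth is 106 mm above the table. Just over it, 108 to 114 mm above the table, are the two prongs of the spindle's steel disc, 14 mm apart; the pin goes down between them into the bore.
- lock_bore_r (a point): The same point of the right spindle's lock bore.
- cap_red: Red screw cap, loose, about 110 g, on either of the two spindles. Origin: centre of its underside, resting on the seat; z up, x along its thumb bar. Round skirt 52 mm across, 29 mm high. As it stands it cannot be lifted. One way it meets a hard stop after at most 0.25 rad; the other way (clockwise or anticlockwise, differing from start to start, not marked) it turns easily, without rising.
- cap_red_bar (a point): Centre of the top of the red cap's thumb bar, 59 mm above the cap's origin. The bar is 14 mm thick (along the cap's y), 46 mm long (along its x) and 30 mm high. Turned the right way by 1.1 to 1.45 rad from where it stood at the start (1.25 is best), with the pin in, the cap lifts straight off; at about 1.6 rad comes another hard stop.
- cap_black: Black cap of the same shape on the other spindle, loose; leave it alone. Origin: centre of its underside.
- lock_pin: Yellow lock pin, loose, 70 g, 110 mm long, shank of 10 mm with a chamfered foot, topped by a round head 16 mm wide and 14 mm high. Stands upright in one of the three holes of the wooden tool block at the start. Origin: centre of its foot; z runs up to the head.
- lock_pin_tip (a point): Centre of the lock pin's foot (the same point as its origin).
- tool_block: Dark wooden tool block, fixed, 56 x 132 mm, 36 mm high. Origin: centre of its underside; y along its row of three holes, which are 42 mm apart, 11.5 mm wide and 30 mm deep. The lock pin and two dark steel punches stand in the holes in any order, their feet 6 mm and their tops 116 mm above the table.
- punch_a: Dark steel punch of the same size as the lock pin, in the tool block; leave it there. Origin: centre of its foot.
- punch_b: The second dark steel punch; leave it there. Origin: centre of its foot.
- polish_tin: Brown round polish tin with a white lid, 76 mm wide, 35 mm high, loose bystander. Origin: centre of its underside.
- brush: Shoe brush lying on the bench, loose bystander. Origin: on its underside.
- shoe_last: Pale wooden shoe last, about 190 mm long and 75 mm high, loose bystander. Origin: on its underside.

How it is judged (in metres and radians):
On the way, in this order (a step that is already met when the one before it is completed fails the run):
1. the lock pin stands fully home in the lock bore of the red-capped spindle, let go of, with the red cap still on its seat (contact force between the fingers and lock_pin below 0.3 N and ((horizontal distance between cap_red and seat_l below 0.02 m and (z of lock_pin_tip in the frame of lock_bore_l below -0.019 m and horizontal distance between lock_pin_tip and lock_bore_l below 0.004 m and angle between lock_pin's own z axis and vertical below 0.15 rad) and not (z of cap_red in the frame of seat_l above 0.006 m)) or (horizontal distance between cap_red and seat_r below 0.02 m and (z of lock_pin_tip in the frame of lock_bore_r below -0.019 m and horizontal distance between lock_pin_tip and lock_bore_r below 0.004 m and angle between lock_pin's own z axis and vertical below 0.15 rad) and not (z of cap_red in the frame of seat_r above 0.006 m)))), for 0.2 s.
2. the red cap is lifted off its spindle nose while the pin still locks that spindle (((horizontal distance between cap_red and seat_l below 0.02 m and (z of lock_pin_tip in the frame of lock_bore_l below -0.019 m and horizontal distance between lock_pin_tip and lock_bore_l below 0.004 m and angle between lock_pin's own z axis and vertical below 0.15 rad) and z of cap_red in the frame of seat_l above 0.025 m) or (horizontal distance between cap_red and seat_r below 0.02 m and (z of lock_pin_tip in the frame of lock_bore_r below -0.019 m and horizontal distance between lock_pin_tip and lock_bore_r below 0.004 m and angle between lock_pin's own z axis and vertical below 0.15 rad) and z of cap_red in the frame of seat_r above 0.025 m))), for 0.1 s.
At the end, for the whole second after the job is handed in: The red cap is held still in the gripper, upright within 0.35 rad, its underside 65 mm or more above its seat, touching nothing else; the released lock pin stands in the lock bore of that spindle, 19 mm or more deep, within 4 mm of its axis and 0.15 rad of upright (contact force between the fingers and cap_red above 1 N and contact force between the fingers and lock_pin below 0.3 N and (((z of lock_pin_tip in the frame of lock_bore_l below -0.019 m and horizontal distance between lock_pin_tip and lock_bore_l below 0.004 m and angle between lock_pin's own z axis and vertical below 0.15 rad) and z of cap_red in the frame of seat_l above 0.065 m) or ((z of lock_pin_tip in the frame of lock_bore_r below -0.019 m and horizontal distance between lock_pin_tip and lock_bore_r below 0.004 m and angle between lock_pin's own z axis and vertical below 0.15 rad) and z of cap_red in the frame of seat_r above 0.065 m)) and contact force between cap_red and machine below 0.2 N and contact force between cap_red and cap_black below 0.2 N and contact force between cap_red and lock_pin below 0.2 N and angle between cap_red's own z axis and vertical below 0.35 rad and linear speed of cap_red below 0.03 m/s); the arm keeps its last pose, push and grip.
It fails at once if the black cap is moved from its seat (distance of cap_black from where it was at the start of the episode above 0.012 m).
It fails at once if a punch is taken out of the tool block (distance of any of punch_a, punch_b from where it was at the start of the episode above 0.015 m).
It fails at once if a bystander on the bench is pushed away (distance of any of polish_tin, brush, shoe_last from where it was at the start of the episode above 0.03 m).
It also fails if it takes over 69 s, if anything falls off the work surface, if the arm or the gripper's body presses on something with over 40 N, if the wrist force passes 120 N, or if a joint passes its speed limit or range.

## Robot

A 6-joint arm with a two-finger parallel gripper is mounted at the origin on the work surface. World frame = base frame: x ahead of the robot, y to its left, z up, the work surface at z = 0. Lengths are in m, angles in degrees, forces in N, time in s.
With the tool pointing down it reaches from about 0.3 to 0.875 m from the base axis. Payload 6.4 kg.
Tool frame: the origin (TCP) lies on the front face of the gripper's body, between the roots of the fingers; the fingertips stand 64 mm ahead of it and the grasp point (between the pads) lies env.grip_point_offset ahead of it (env.grip_point_offset is the distance from the TCP to the grasp point, in m); z points along the fingers, y is the line along which they close (so a half turn about z gives the same grasp; the last joint's range is limited). The gripper opens to 88 mm and grips with 3 to 60 N. Pads are 18 mm wide; open, the fingers measure 123 mm over their backs; the gripper's body (75 mm by 187 mm) begins 45 mm behind the grasp point.
Start: joints at [-80.231, 10.359, 92.074, -0, 77.567, -11.82], TCP at [0.212, -0.535, 0.303] pointing down, gripper open.
Joint ranges: [-171.53, 171.53], [-51.25, 118.39], [17.06, 147.69], [-65.23, 245.23], [0, 150.52], [-178.68, 178.68]. Speed limits (degrees/s): [147.25, 147.25, 172.46, 180, 180, 180].

## Interface

Orientations are given as a 3x3 rotation matrix whose columns are the frame's x, y, z axes.
In Python, from cell import env gives the robot as it stands.
- The arm moves only by the tool arm_command, never from a script. Its argument "motion" is a list of rows, each a list of 7 numbers: the shift along the tool's x, y, z normalised to -1 to 1, where 1 is 30 mm, then the turn, a rotation vector about the tool's x, y, z normalised to -1 to 1, where 1 is 0.12 rad, then the gripper's target within -1 to 1 (fully open at 1, half-way at 0, shut at -1). In form: [[dx, dy, dz, wx, wy, wz, hand], ...]. A call has 1 to 10 rows; each row shifts and turns the commanded pose from where the row before left it, along the tool's axes as they then stand; what a row does not reach is not made up. A row lasts 1/10 s, in which the tool goes at most 50 mm and 8.59 degrees, less where a joint would pass 70% of its speed; a pose out of reach is approached as far as the arm can. A call with a number of a shift or a turn outside -1 to 1 is refused whole. A call with a gripper value outside its range is refused whole. The fingers move at their own pace and stop on an object; "newtons" is the grip in N (left out, the last holds). Time passes only in rows, so rows that do not move let the fingers close. It gives the time, the measured TCP pose, the force, the opening and the grip force at its end, in the units of the state.
- env.sense(): the state, without advancing time (a new reading comes with each control period).
- env.camera(name): name is "scene" or "top" or "wrist"; returns the picture (420x560x3 uint8, red, green, blue); there is no depth.
- env.calibration(name): a dict with "mtx" (3x3 intrinsics, pixels), "dist_coeffs" ([k1, k2, p1, p2, k3] as OpenCV has them; the pictures are not rectified), "R" (3x3) and "t" (3): a world point X has camera coordinates R X + t. Camera axes: x right, y down, z forward; pixel columns grow to the right and rows downward; lengths in m; the calibration is good to about 2 mm. A picture is of the moment at which its call begins: read the wrist's pose just before it. calibration takes no time and is no camera call; for the wrist camera it gives the pose at the moment of the call.
- env.sign_off(): hands the job in; it is judged then, once.
Trained networks look in the newest picture that a camera, given by its name, has taken for a name from the list of things; names that differ only in an ending like _2 or _b are one class to them, and where a whole thing is asked for, a point or a joint stands for the part that bears it (a point fixed in the world has none). Each returns a list of dicts, best first, with "p" (0 to 1); they miss things now and then, are a little off and sometimes report something else, mostly with a low value. They report only what shows in the picture. A call takes as long as a camera call.
- env.boxes_of(camera, query): "bbox" ([left, top, width, height] in pixels, round what is visible of it).
The state is a dict: "time_s": time; "joint_positions": joint angles; "joint_velocities": joint speeds; "effort": joint torques, N m; "position": TCP position; "ee_rot": TCP orientation; "force": force on the tool from outside, world axes, zero at the start; "torque": the same for the moment, N m; "opening": finger opening in m; "finger_force": force on a finger pad.
Only numpy, scipy, OpenCV 4.12 (cv2) and the standard library are available. Lean on these libraries where they do the work, as an engineer would, in place of code of your own. Each camera call takes 0.05 s, during which the arm holds its last target. There are 200 camera calls.

## Working session

There is one attempt and no reset: what is moved stays moved. The work goes in short steps, Python scripts to look and compute and a tool call to move; the robot and the scene stay as the last step left them, time stands still between calls to the robot, and variables do not carry over. Pictures are saved under pics/ and viewed, at most 10 in all, crops included, and the job is handed in when it is done.

Besides the shell and the picture viewer there is one more tool, called after "Call:" by a JSON object that holds its "method" and its "body". arm_command: Moves the arm, as the interface text tells. Scaled input: -1 to 1 covers 30 mm each way for a shift and 0.12 rad each way for a turn. Its arguments: {"type":"object","properties":{"motion":{"type":"array","items":{"type":"array","items":{"type":"number","minimum":-1,"maximum":1}}},"newtons":{"type":"number"}},"required":["motion"]}

```bash
ls; mkdir -p pics
python3 - <<'E'
from cell import env
import cv2,numpy as np
s=env.sense();print(s['time_s'],s['position'],s['ee_rot'],s['opening'],env.grip_point_offset)
ims=[]
for c in("scene","top"):
    im=env.camera(c);ims.append(im)
    k=env.calibration(c);print(c,k)
    for q in("machine","cap_red","cap_black","lock_pin","tool_block","punch_a","polish_tin","brush","shoe_last"):
        print(q,[(d['bbox'],round(d['p'],2)) for d in env.boxes_of(c,q)][:3])
cv2.imwrite("pics/top.png",ims[1][:,:,::-1]);cv2.imwrite("pics/scene.png",ims[0][:,:,::-1])
print(env.sense()['time_s'])
E
```

```text
pics
0.0 [ 0.21149946 -0.53422285  0.30181311] [[ 9.29831205e-01  3.67986162e-01 -3.39411385e-04]
 [ 3.67986181e-01 -9.29829666e-01  1.72116299e-03]
 [ 3.17769388e-04 -1.72528976e-03 -9.99998461e-01]] 0.08827653078430162 0.0453
scene {'mtx': array([[465.09622397,   0.        , 277.38568358],
       [  0.        , 465.09622397, 211.24074631],
       [  0.        ,   0.        ,   1.        ]]), 'dist_coeffs': array([-0.03074379,  0.        ,  0.        ,  0.        ,  0.        ]), 'R': array([[ 0.05629943,  0.99840021, -0.0052348 ],
       [ 0.80855459, -0.04866873, -0.586405  ],
       [-0.58572165,  0.02878164, -0.81000109]]), 't': array([-0.04440117, -0.36660704,  1.56113589])}
machine [([204.5, 191.1, 157.4, 111.8], 0.56)]
cap_red [([306.3, 198.5, 22.6, 29.6], 0.59), ([226.4, 213.1, 25.8, 28.2], 0.49)]
cap_black [([228.0, 210.4, 25.5, 29.3], 0.83)]
lock_pin [([225.4, 210.2, 27.6, 30.8], 0.59), ([202.9, 193.9, 157.5, 106.9], 0.22)]
tool_block [([124.0, 196.4, 53.1, 29.1], 0.56)]
punch_a [([120.5, 185.2, 12.1, 23.3], 0.41), ([306.4, 196.3, 20.9, 33.9], 0.25)]
polish_tin [([376.8, 1
[... 430 characters left out ...]
, -0.99959158, -0.00689086],
       [-0.99172494,  0.02837928, -0.12520491],
       [ 0.12534933,  0.00336135, -0.99210697]]), 't': array([0.06081423, 0.59720695, 1.39043009])}
machine [([224.3, 161.2, 129.4, 90.8], 0.95)]
cap_red [([245.1, 192.0, 20.2, 21.2], 0.54)]
cap_black [([309.9, 179.7, 17.0, 22.8], 0.66), ([243.4, 190.9, 22.0, 21.6], 0.29)]
lock_pin [([309.8, 180.9, 20.5, 21.4], 0.64)]
tool_block [([384.2, 244.6, 46.2, 23.9], 0.86), ([246.8, 192.5, 19.2, 18.7], 0.26)]
punch_a [([388.6, 253.7, 13.6, 6.2], 0.5), ([418.2, 252.5, 13.2, 3.1], 0.38)]
polish_tin [([169.2, 253.5, 25.0, 26.1], 0.79)]
brush [([134.8, 176.4, 37.9, 51.3], 0.88)]
shoe_last [([368.2, 145.3, 60.3, 30.3], 0.65)]
1.0
```

View pics/top.png

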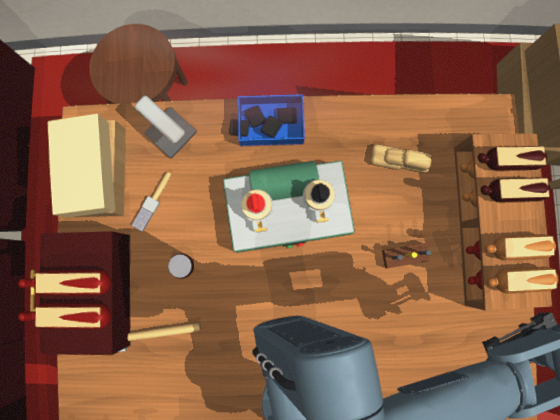

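View pics/scene.png

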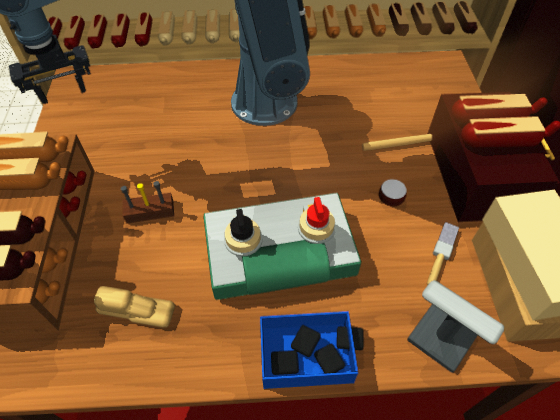

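The top view shows the red cap at about (256,203), which makes it the left spindle, and the black cap at (320,193). The lock blocks sit below them at (261,228) and (323,215). The yellow pin is at (414,254), in the middle hole between the two punches. The scene view agrees: red cap (317,215), pin (143,193).

```bash
cat > h.py <<'E'
import cv2,numpy as np
def ray(k,uv):
    n=cv2.undistortPoints(np.array([[uv]],float),k['mtx'],k['dist_coeffs'])[0,0]
    R=np.array(k['R']);t=np.array(k['t']).ravel()
    return -R.T@t, R.T@np.array([n[0],n[1],1.])
def plane(k,uv,z):
    c,d=ray(k,uv);return c+d*(z-c[2])/d[2]
def tri(rs):
    A=np.zeros((3,3));b=np.zeros(3)
    for c,d in rs:
        d=d/np.linalg.norm(d);P=np.eye(3)-np.outer(d,d);A+=P;b+=P@c
    return np.linalg.solve(A,b)
def proj(k,X):
    r,_=cv2.Rodrigues(np.array(k['R']));return cv2.projectPoints(np.array([X],float).reshape(-1,1,3),r,np.array(k['t']),k['mtx'],k['dist_coeffs'])[0][:,0]
def blob(im,lo,hi,roi=None):
    h=cv2.cvtColor(im,cv2.COLOR_RGB2HSV);m=cv2.inRange(h,np.array(lo),np.array(hi))
    if roi: 
        z=np.zeros_like(m);x0,y0,x1,y1=roi;z[y0:y1,x0:x1]=m[y0:y1,x0:x1];m=z
    ys,xs=np.nonzero(m);return m,xs,ys
E
python3 - <<'E'
from cell import env
import cv2,numpy as np
from h import *
K={c:env.calibration(c) for c in("scene","top")}
I={c:cv2.imread(f"pics/{c}.png")[:,:,::-1].copy() for c in K}
for n,lo,hi,rois in(("pin",(22,180,120),(34,255,255),dict(top=(405,245,425,263),scene=(130,178,155,215))),
  ("red",(0,170,110),(8,255,255),dict(top=(240,188,275,220),scene=(300,190,335,235))),
  ("black",(0,0,0),(180,255,50),dict(top=(308,182,332,205),scene=(226,205,256,242))),
  ("white/brass",(15,120,120),(34,255,255),dict(top=(250,216,275,236)))):
    for c in rois:
        m,x,y=blob(I[c],lo,hi,rois[c]);print(n,c,len(x),x.min(),x.max(),y.min(),y.max(),x.mean(),y.mean())
        if len(x):
            for z in(.106,.116,.173,.203):print(z,plane(K[c],(x.mean(),y.mean()),z).round(4))
# machine top corners
a=cv2.resize(I['top'][140:270,215:440],None,fx=3.5,fy=3.5,interpolation=cv2.INTER_CUBIC)
cv2.imwrite("pics/topcrop.png",a[:,:,::-1])
E
```

```text
pin top 12 411 414 252 257 412.0833333333333 254.16666666666666
0.106 [ 0.4346 -0.3353  0.106 ]
0.116 [ 0.4345 -0.3325  0.116 ]
0.173 [ 0.4339 -0.3167  0.173 ]
0.203 [ 0.4335 -0.3083  0.203 ]
pin scene 84 137 147 183 205 142.0595238095238 192.13095238095238
0.106 [ 0.449  -0.3317  0.106 ]
0.116 [ 0.4571 -0.3284  0.116 ]
0.173 [ 0.5033 -0.3095  0.173 ]
0.203 [ 0.5276 -0.2995  0.203 ]
red top 252 247 264 194 211 255.18253968253967 202.6904761904762
0.106 [0.5957 0.1092 0.106 ]
0.116 [0.5944 0.1087 0.116 ]
0.173 [0.587  0.1057 0.173 ]
0.203 [0.583  0.1042 0.203 ]
red scene 467 307 328 197 227 317.2847965738758 213.7708779443255
0.106 [0.5449 0.1139 0.106 ]
0.116 [0.552  0.1125 0.116 ]
0.173 [0.5924 0.1045 0.173 ]
0.203 [0.6137 0.1003 0.203 ]
black top 213 312 328 184 201 319.4225352112676 192.7605633802817
0.106 [ 0.6192 -0.0762  0.106 ]
0.116 [ 0.6177 -0.0753  0.116 ]
0.173 [ 0.6093 -0.0705  0.173 ]
0.203 [ 0.6049 -0.0679  0.203 ]
black scene 468 230 252 209 239 241.23290598290598 226.26068376068375
0.106 [ 0.5712 -0.0758  0.106 ]
0.116 [ 0.578  -0.0752  0.116 ]
0.173 [ 0.6168 -0.0718  0.173 ]
0.203 [ 0.6372 -0.0699  0.203 ]
white/brass top 48 255 265 222 231 259.5416666666667 227.39583333333334
0.106 [0.5243 0.0983 0.106 ]
0.116 [0.5236 0.0979 0.116 ]
0.173 [0.5191 0.0954 0.173 ]
0.203 [0.5168 0.0941 0.203 ]
```

View pics/topcrop.png

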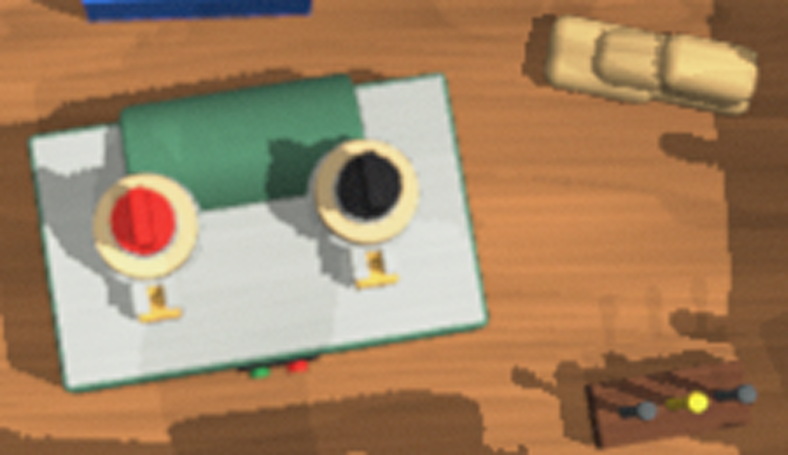

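The crop confirms the pin is the middle item: its head is at (414,255) full-frame, with punch heads at (400,257) and (428,252.5). The machine is yawed about 7°, and the red cap's bar runs roughly along machine x. I'll move above the pin and turn so the fingers close across the row.

Call:
{"method": "arm_command", "body": {"motion": [[0.94,-0.35,0,0,0,0,1],[0.94,-0.35,0,0,0,0,1],[0.94,-0.35,0,0,0,0,1],[0.94,-0.35,0,0,0,0,1],[0.94,-0.35,0,0,0,0,1],[0.94,-0.35,0,0,0,0,1],[0.94,-0.35,0,0,0,0,1],[0.94,-0.35,0,0,0,0,1],[0.94,-0.35,0,0,0,0,1],[0.94,-0.35,0,0,0,0,1]]}}

```text
time_s: 2.0
position: [0.436, -0.3324, 0.3029]
ee_rot: [[0.93, 0.368, 0.0], [0.368, -0.93, -0.0], [0.0, 0.0, -1.0]]
force: [-0.4, -0.5, 0.1]
opening: 0.0882
finger_force: 0.0
```

Call:
{"method": "arm_command", "body": {"motion": [[0,0,0,0,0,-1,1],[0,0,0,0,0,-1,1],[0,0,0,0,0,-1,1],[0,0,0,0,0,-1,1],[0,0,0,0,0,-1,1],[0,0,0,0,0,-1,1],[0,0,0,0,0,-1,1],[0,0,0,0,0,-1,1],[0,0,0,0,0,-1,1],[0,0,0,0,0,-1,1],[0,0,0,0,0,0,1]]}}

```text
invalid input
```

Call:
{"method": "arm_command", "body": {"motion": [[0,0,0,0,0,-1,1],[0,0,0,0,0,-1,1],[0,0,0,0,0,-1,1],[0,0,0,0,0,-1,1],[0,0,0,0,0,-1,1],[0,0,0,0,0,-1,1],[0,0,0,0,0,-1,1],[0,0,0,0,0,-1,1],[0,0,0,0,0,-1,1],[0,0,0,0,0,-1,1]]}}

```text
time_s: 3.0
position: [0.4352, -0.3333, 0.3027]
ee_rot: [[-0.011, 1.0, 0.0], [1.0, 0.011, -0.0], [-0.0, 0.0, -1.0]]
force: [-1.0, -0.1, -1.0]
opening: 0.0883
finger_force: 0.0
```

```bash
cat >> h.py <<'E'
def go(s,xyz,yaw,off=.0453):
    """shift (units of 30 mm, in current tool axes) and wz (units .12 rad) so that grasp point -> xyz, tool x yaw"""
    R=np.array(s['ee_rot']);p=np.array(s['position'])
    tcp=np.array(xyz)+[0,0,off]
    y0=np.arctan2(R[1,0],R[0,0]);d=(np.deg2rad(yaw)-y0+np.pi)%(2*np.pi)-np.pi
    print("yaw now",np.rad2deg(y0).round(2),"tilt",R[:,2].round(4),"shift units",(R.T@(tcp-p)/.03).round(2),"wz units",round(-d/.12,2))
E
python3 - <<'E'
from cell import env
from h import *
k=env.calibration('top')
P=[plane(k,u,.116) for u in((399.9,257.1),(414.1,254.9),(428.4,252.6))];print(np.round(P,4))
d=P[0]-P[2];print("row yaw",np.rad2deg(np.arctan2(d[1],d[0])))
s=env.sense();kw=env.calibration('wrist');im=env.camera('wrist')
cv2.imwrite("pics/w1.png",im[:,:,::-1]);print(s['position'],s['joint_positions'],s['time_s'])
m,x,y=blob(im,(22,150,100),(36,255,255));print(len(x),x.mean(),y.mean(),plane(kw,(x.mean(),y.mean()),.116))
print(-np.array(kw['R']).T@kw['t'],proj(kw,P))
go(s,[P[1][0],P[1][1],.108],97)
E
```

```text
[[ 0.4275 -0.2969  0.116 ]
 [ 0.4322 -0.3382  0.116 ]
 [ 0.4372 -0.3801  0.116 ]]
row yaw 96.67091231724585
[ 0.43518201 -0.33327398  0.30274931] [-4.98569162e+01  6.92987062e+00  9.59667078e+01  1.87141006e-03
  7.70990659e+01 -5.04867165e+01] 3.0
297 275.74074074074076 198.3804713804714 [ 0.43210419 -0.33195902  0.116     ]
[ 0.43401216 -0.26269207  0.38494672] [[270.83149037 159.70303885]
 [275.79232205 205.00151365]
 [280.62870771 247.38090272]]
yaw now 90.63 tilt [ 1.e-04 -0.e+00 -1.e+00] shift units [-0.16 -0.1   4.98] wz units -0.93
```

View pics/w1.png

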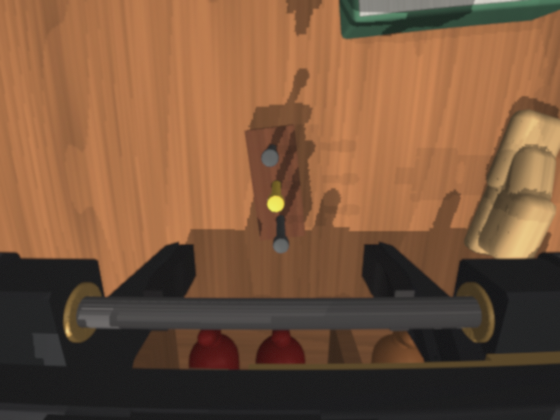

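The wrist view shows the yellow head at (275,204) with punches at (270,158) and (281,245). That matches my projection to within a pixel, so I'll descend onto the pin head and grip it.

Call:
{"method": "arm_command", "body": {"motion": [[-0.16,-0.1,0.6,0,0,-0.93,1],[0,0,0.8,0,0,0,1],[0,0,0.9,0,0,0,1],[0,0,0.9,0,0,0,1],[0,0,0.9,0,0,0,1],[0,0,0.88,0,0,0,1],[0,0,0,0,0,0,0],[0,0,0,0,0,0,-0.5],[0,0,0,0,0,0,-1],[0,0,0,0,0,0,-1]], "newtons": 20}}

```text
time_s: 4.05
position: [0.4329, -0.3389, 0.1551]
ee_rot: [[-0.117, 0.993, 0.002], [0.993, 0.117, -0.002], [-0.003, 0.002, -1.0]]
force: [1.0, -0.1, -0.3]
opening: 0.058
finger_force: 0.0
```

Call:
{"method": "arm_command", "body": {"motion": [[0,0,0,0,0,0,-1],[0,0,0,0,0,0,-1],[0,0,0,0,0,0,-1]]}}

```text
time_s: 4.35
position: [0.4323, -0.3382, 0.1537]
ee_rot: [[-0.117, 0.993, 0.0], [0.993, 0.117, -0.0], [-0.001, 0.0, -1.0]]
force: [-0.9, 0.3, 0.4]
opening: 0.034
finger_force: 0.0
```

Call:
{"method": "arm_command", "body": {"motion": [[0,0,0,0,0,0,-1],[0,0,0,0,0,0,-1],[0,0,0,0,0,0,-1],[0,0,0,0,0,0,-1]]}}

```text
time_s: 4.75
position: [0.4322, -0.3381, 0.1533]
ee_rot: [[-0.117, 0.993, -0.0], [0.993, 0.117, 0.0], [0.0, -0.0, -1.0]]
force: [-0.7, -0.4, -0.4]
opening: 0.0142
finger_force: 20.0
```

Call:
{"method": "arm_command", "body": {"motion": [[0,0,-0.5,0,0,0,-1],[0,0,-0.6,0,0,0,-1],[0,0,-0.6,0,0,0,-1],[0,0,-0.6,0,0,0,-1],[0,0,-0.6,0,0,0,-1],[0,0,-0.7,0,0,0,-1],[0,0,-0.7,0,0,0,-1],[0,0,-0.7,0,0,0,-1]]}}

```text
time_s: 5.55
position: [0.4321, -0.3379, 0.3052]
ee_rot: [[-0.117, 0.993, 0.0], [0.993, 0.117, -0.0], [-0.0, 0.0, -1.0]]
force: [-0.2, -0.1, -1.6]
opening: 0.0144
finger_force: 20.0
```

Run:
```python
from cell import env
from h import *
s=env.sense();im=env.camera('wrist');k=env.calibration('wrist');cv2.imwrite("pics/w2.png",im[:,:,::-1])
sc=env.camera('scene');R=np.array(s['ee_rot']);p=np.array(s['position']);g=p+R[:,2]*.0453
print(p,s['opening'],s['finger_force'],proj(k,[g,g-[0,0,.1]]))
ks=env.calibration('scene');q=proj(ks,[g,g-[0,0,.1]]);print(q)
x,y=int(q[0][0]),int(q[0][1]);c=sc[max(0,y-50):y+70,max(0,x-80):x+80]
print(max(0,x-80),max(0,y-50))
a=cv2.resize(c,None,fx=3.5,fy=3.5,interpolation=cv2.INTER_CUBIC);b=cv2.resize(im,(560,420))
cv2.imwrite("pics/s2.png",a[:,:,::-1])
go(s,[.5325,.0985,.253],7)
```

```text
[ 0.43210784 -0.33790887  0.30520574] 0.014409894824818336 20.00313811004162 [[277.26088098 269.95819658]
 [277.39363848 209.38562045]]
[[124.57339576 146.00831002]
 [135.24798352 173.73929618]]
44 96
yaw now 96.74 tilt [ 4.e-04 -4.e-04 -1.e+00] shift units [14.05  5.03  0.23] wz units 13.05
```

View pics/s2.png

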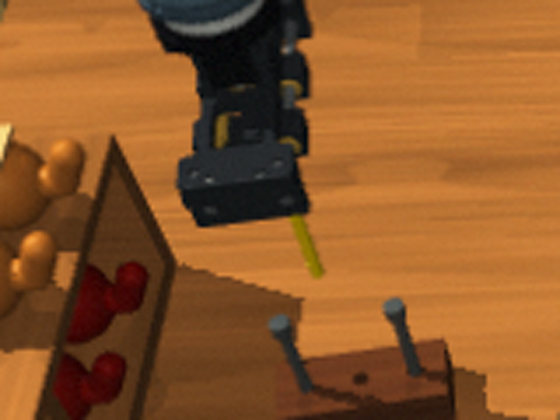

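The pin hangs upright, with its foot at crop (319,273), where I predicted, and both punches are still in the block. Next I turn the tool and carry the pin to just short of the bore.

Call:
{"method": "arm_command", "body": {"motion": [[0,0,0,0,0,1,-1],[0,0,0,0,0,1,-1],[0,0,0,0,0,1,-1],[0,0,0,0,0,1,-1],[0,0,0,0,0,1,-1],[0,0,0,0,0,1,-1],[0,0,0,0,0,1,-1],[0,0,0,0,0,1,-1],[0,0,0,0,0,1,-1],[0,0,0,0,0,1,-1]]}}

```text
time_s: 6.65
position: [0.4318, -0.3377, 0.3024]
ee_rot: [[0.885, 0.465, -0.001], [0.465, -0.885, 0.001], [-0.0, -0.001, -1.0]]
force: [0.5, 0.1, -0.4]
opening: 0.014
finger_force: 20.0
```

Call:
{"method": "arm_command", "body": {"motion": [[0,0,0,0,0,1,-1],[0,0,0,0,0,1,-1],[0,0,0,0,0,1,-1],[0.23,-0.93,0,0,0,0.05,-1],[0.23,-0.93,0,0,0,0,-1],[0.23,-0.93,0,0,0,0,-1],[0.23,-0.93,0,0,0,0,-1],[0.23,-0.93,0,0,0,0,-1],[0.23,-0.93,0,0,0,0,-1],[0.23,-0.93,0,0,0,0,-1]]}}

```text
time_s: 7.65
position: [0.4557, -0.137, 0.3026]
ee_rot: [[0.993, 0.122, -0.001], [0.122, -0.993, 0.001], [-0.001, -0.001, -1.0]]
force: [1.1, -0.5, -1.5]
opening: 0.0142
finger_force: 20.0
```

Call:
{"method": "arm_command", "body": {"motion": [[0.23,-0.93,0,0,0,0,-1],[0.23,-0.93,0,0,0,0,-1],[0.23,-0.93,0,0,0,0,-1],[0.23,-0.93,0,0,0,0,-1],[0.23,-0.93,0,0,0,0,-1],[0.23,-0.93,0,0,0,0,-1],[0.23,-0.93,0,0,0,0,-1],[0.23,-0.93,0,0,0,0,-1],[0,0,0,0,0,0,-1]]}}

```text
time_s: 8.55
position: [0.4831, 0.0925, 0.3026]
ee_rot: [[0.992, 0.125, -0.001], [0.125, -0.992, 0.001], [-0.001, -0.001, -1.0]]
force: [-0.0, -1.0, -0.7]
opening: 0.0145
finger_force: 20.0
```

Run:
```python
from cell import env
from h import *
s=env.sense();k=env.calibration('wrist');im=env.camera('wrist');cv2.imwrite("pics/w3.png",im[:,:,::-1])
np.savez("w3.npz",**{a:np.array(b) for a,b in k.items()})
print(s['position'],s['joint_positions'],s['opening'],s['time_s'],-np.array(k['R']).T@k['t'])
print(proj(k,[[.588,.1055,.203],[.588,.1055,.173],[.5325,.0985,.106]]))
go(s,[.5325,.0985,.253],7)
```

```text
[0.48312342 0.09254557 0.3025683 ] [-3.04235160e+00 -4.21352657e-01  1.03718824e+02  6.09994035e-02
  7.67689736e+01  7.97342784e+01] 0.01453377114535452 8.55 [0.55320346 0.10097823 0.3846923 ]
[[278.86473761  52.3988622 ]
 [278.88744749  62.16221319]
 [278.83764833 142.69807248]]
yaw now 7.21 tilt [-0.0011  0.0011 -1.    ] shift units [1.66 0.01 0.14] wz units 0.03
```

View pics/w3.png

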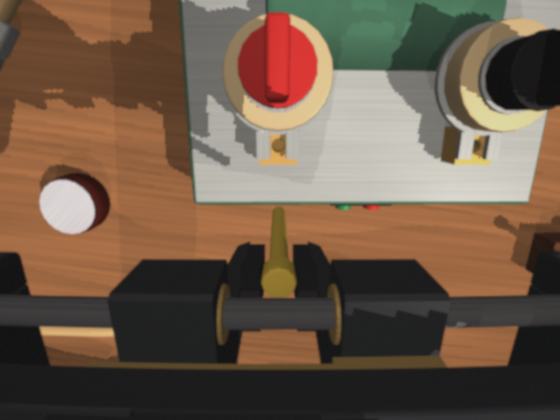

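The close view shows the bore near (278,146), the red skirt centred near (278,66), and the pin hanging straight with its foot near (278,208). My estimate is about 2 mm off, so I'll refine it with a zoom.

Run:
```python
from cell import env
from h import *
k=dict(np.load("w3.npz"));im=cv2.imread("pics/w3.png")[:,:,::-1].copy()
m,x,y=blob(im,(0,150,90),(8,255,255),(225,5,330,115))
c=max(cv2.findContours(m,cv2.RETR_EXTERNAL,cv2.CHAIN_APPROX_NONE)[0],key=cv2.contourArea)[:,0]
c=c[c[:,1]>45]
e=cv2.fitEllipse(c.reshape(-1,1,2));print("red",e,plane(k,e[0],.173))
m,x,y=blob(im,(12,50,150),(28,190,255),(215,5,340,135));m=cv2.morphologyEx(m,cv2.MORPH_OPEN,np.ones((5,5)))
c=max(cv2.findContours(m,cv2.RETR_EXTERNAL,cv2.CHAIN_APPROX_NONE)[0],key=cv2.contourArea)
hl=cv2.convexHull(c);e=cv2.fitEllipse(hl);print("felt",e,plane(k,e[0],.140))
m,x,y=blob(im,(15,100,60),(40,255,255),(262,190,295,300));print("pin",x.min(),x.max(),y.min())
s=env.sense();p=np.array(s['position']);print("pin foot expected",proj(k,[p-[0,0,.0453+.102]]))
a=cv2.resize(im[110:225,220:340],None,fx=5,fy=5,interpolation=cv2.INTER_CUBIC);cv2.imwrite("pics/w3z.png",a[:,:,::-1])
```

```text
red ((277.2379455566406, 64.73052978515625), (77.90585327148438, 82.8991928100586), 176.2881317138672) [0.58634305 0.10635578 0.173     ]
felt ((283.7257995605469, 74.23432159423828), (95.95604705810547, 115.92735290527344), 15.830201148986816) [0.58554814 0.10155881 0.14      ]
pin 262 294 205
pin foot expected [[280.17092441 212.03412135]]
```

View pics/w3z.png

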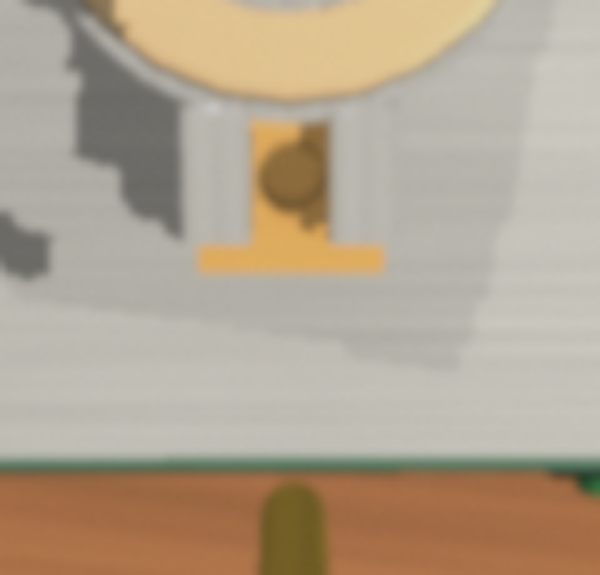

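The zoom shows the bore centre at crop (291,176), i.e. full-frame (277.8,144.8). The prongs are centred on it, and the pin foot's far edge is at crop (293,483).

Run:
```python
from cell import env
from h import *
k=dict(np.load("w3.npz"));b=plane(k,(277.8,144.8),.106);s=env.sense();p=np.array(s['position'])
z=p[2]-.0453-.102
f=plane(k,(278.2,206.6),z);print("bore",b,"foot far edge",f,"tcp",p, "fwd edge dist",(f-p)[:2])
go(s,[b[0],b[1],p[2]-.0453],7.2)
```

```text
bore [0.53053515 0.09919044 0.106     ] foot far edge [0.48731992 0.09321777 0.15523551] tcp [0.48310193 0.09111995 0.30253551] fwd edge dist [0.00421799 0.00209782]
yaw now 7.18 tilt [-0.0014 -0.     -1.    ] shift units [ 1.6  -0.07 -0.  ] wz units -0.0
```

Call:
{"method": "arm_command", "body": {"motion": [[0.8,-0.01,0,0,0,0,-1],[0.8,-0.01,0,0,0,0,-1],[0,0,0.4,0,0,0,-1],[0,0,0.4,0,0,0,-1],[0,0,0.4,0,0,0,-1],[0,0,0,0,0,0,-1],[0,0,0,0,0,0,-1]]}}

```text
time_s: 9.3
position: [0.5305, 0.0962, 0.2667]
ee_rot: [[0.993, 0.122, -0.001], [0.122, -0.993, -0.0], [-0.001, -0.0, -1.0]]
force: [-0.1, 0.3, -0.9]
opening: 0.0142
finger_force: 20.0
```

Run:
```python
from cell import env
from h import *
s=env.sense();k=env.calibration('wrist');im=env.camera('wrist')
np.savez("w4.npz",**{a:np.array(b) for a,b in k.items()})
q=proj(k,[[.5305,.0992,.106]])[0];print(q,s['position'],s['force']);x,y=int(q[0]),int(q[1]);print(x-60,y-60)
a=cv2.resize(im[y-60:y+55,x-60:x+60],None,fx=5,fy=5,interpolation=cv2.INTER_CUBIC);cv2.imwrite("pics/w4.png",a[:,:,::-1])
```

```text
[274.64607589 206.54559863] [0.53049045 0.09621452 0.26674814] [-0.12913936  0.27644105 -0.92687459]
214 146
```

View pics/w4.png

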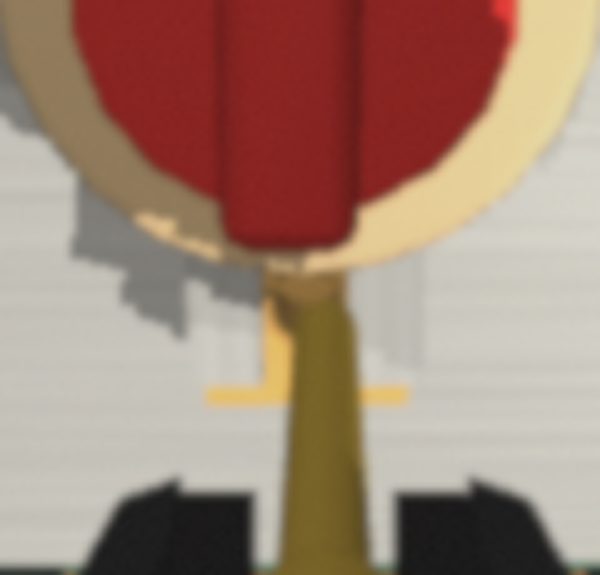

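The foot is near crop (322,300), just above the mouth, but it sits slightly right of the prong centre at 306. I'll measure that offset.

Run:
```python
from h import *
k=dict(np.load("w4.npz"));c=lambda u,v:((u+.5)/5-.5+214,(v+.5)/5-.5+146)
f=plane(k,c(322,299),.1194)
a=plane(k,c(207,404),.106);b=plane(k,c(408,404),.106);print("width",np.linalg.norm(a-b))
M=np.array([.9925,.1225]);L=np.array([-.1225,.9925])
mid=(a+b)[:2]/2;bore=mid+.017*M
pl=plane(k,c(265,360),.114);pr=plane(k,c(347,340),.114);print("prong gap",np.linalg.norm(pl-pr))
foot=f[:2]-.0045*M
for n,B in(("block",bore),("w3",np.array([.5305,.0992]))):print(n,B,"move fwd,left mm",(B-foot)@M*1e3,(B-foot)@L*1e3)
print("prong left",((pl+pr)[:2]/2-foot)@L*1e3)
```

```text
width 0.03395103727326085
prong gap 0.013691991083711427
block [0.53008781 0.09882763] move fwd,left mm -0.7639584538096171 2.4908045752158774
w3 [0.5305 0.0992] move fwd,left mm -0.30924575188580605 2.809887786616664
prong left 2.61536252932806
```

Call:
{"method": "arm_command", "body": {"motion": [[-0.015,-0.085,0,0,0,0,-1],[0,0,0.2,0,0,0,-1],[0,0,0.2,0,0,0,-1],[0,0,0.2,0,0,0,-1],[0,0,0,0,0,0,-1]]}}

```text
time_s: 9.85
position: [0.5298, 0.0989, 0.2479]
ee_rot: [[0.993, 0.122, -0.002], [0.122, -0.993, 0.0], [-0.002, -0.0, -1.0]]
force: [-0.8, -0.1, -0.8]
opening: 0.0145
finger_force: 20.0
```

Foot is at about 0.1006 with no contact force, so it is in the bore. I'll continue to the bottom.

Call:
{"method": "arm_command", "body": {"motion": [[0,0,0.2,0,0,0,-1],[0,0,0.2,0,0,0,-1],[0,0,0.15,0,0,0,-1],[0,0,0,0,0,0,-1]]}}

```text
time_s: 10.25
position: [0.53, 0.0989, 0.2318]
ee_rot: [[0.993, 0.122, -0.002], [0.122, -0.993, 0.0], [-0.002, -0.0, -1.0]]
force: [-0.1, -0.1, -0.6]
opening: 0.0143
finger_force: 20.0
```

Call:
{"method": "arm_command", "body": {"motion": [[0,0,0.06,0,0,0,-1],[0,0,0.05,0,0,0,-1],[0,0,0,0,0,0,-1]]}}

```text
time_s: 10.55
position: [0.531, 0.0988, 0.2302]
ee_rot: [[0.993, 0.122, 0.002], [0.122, -0.993, -0.0], [0.002, 0.0, -1.0]]
force: [-0.3, -0.1, 2.2]
opening: 0.0145
finger_force: 20.0
```

The bottom contact is felt, so I let go and rise.

Call:
{"method": "arm_command", "body": {"motion": [[0,0,0,0,0,0,0.3],[0,0,0,0,0,0,0.3],[0,0,0,0,0,0,0.3],[0,0,0,0,0,0,0.3],[0,0,-0.5,0,0,0,0.3],[0,0,-0.8,0,0,0,0.3],[0,0,-0.8,0,0,0,0.3],[-0.5,0,-0.2,0,0,0,0.3],[0,0,0,0,0,0,0.3]]}}

```text
time_s: 11.45
position: [0.5153, 0.0971, 0.2998]
ee_rot: [[0.992, 0.122, 0.002], [0.122, -0.992, -0.0], [0.002, 0.0, -1.0]]
force: [-0.2, 0.3, -0.4]
opening: 0.057
finger_force: 0.0
```

Run:
```python
from cell import env
from h import *
s=env.sense();k=env.calibration('wrist');im=env.camera('wrist')
h=np.array([.5305,.0992,.193]);q=proj(k,[h,[.5305,.0992,.216],[.5863,.1064,.203]]);print("head home",q[0],"if 23mm high",q[1],"bar",q[2],s['position'],s['opening'])
m,x,y=blob(im,(20,120,60),(38,255,255),(240,100,320,300));
n,l,st,ce=cv2.connectedComponentsWithStats(m);print([(st[i],ce[i]) for i in range(1,n) if st[i][4]>40])
m,x,y=blob(im,(0,150,60),(8,255,255));n,l,st,ce=cv2.connectedComponentsWithStats(m);print([(st[i],ce[i]) for i in range(1,n) if st[i][4]>200])
cv2.imwrite("pics/w5.png",im[:,:,::-1])
go(s,[.5863,.1064,.190],7.2)
```

```text
head home [277.65472424 208.01486241] if 23mm high [277.54252837 219.23380742] bar [277.01719102 117.35763366] [0.51528578 0.09709245 0.29977674] 0.05702791314244379
[(array([268, 176,  22,  42, 625], dtype=int32), array([278.4784, 199.096 ]))]
[(array([ 239,   77,   77,   81, 4800], dtype=int32), array([277.39083333, 117.03520833])), (array([ 78, 206,  32,  47, 292], dtype=int32), array([ 97.37671233, 227.22260274]))]
yaw now 7.03 tilt [ 1.9e-03 -1.0e-04 -1.0e+00] shift units [ 2.38 -0.02  2.15] wz units -0.03
```

View pics/w5.png

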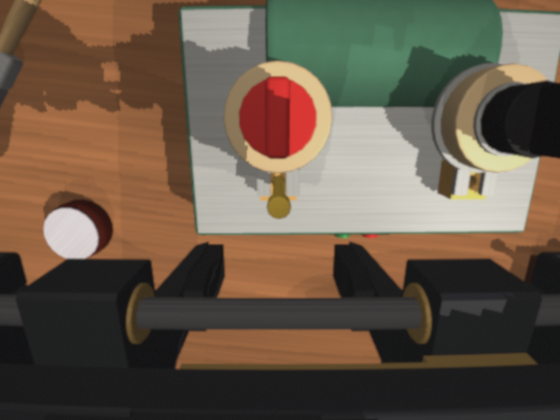

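The pin head is at (278.5,206), right where it should be when fully home, standing upright. The red bar is centred at (277.5,117) and aligned with tool x, so I'll grip it.

Call:
{"method": "arm_command", "body": {"motion": [[0.8,0,0,0,0,0,0.2],[0.8,0,0,0,0,0,0.2],[0.78,-0.02,0,0,0,0,0],[0,0,0.5,0,0,0,0],[0,0,0.5,0,0,0,0],[0,0,0.5,0,0,0,0],[0,0,0.48,0,0,0,0],[0,0,0,0,0,0,-1],[0,0,0,0,0,0,-1],[0,0,0,0,0,0,-1]], "newtons": 40}}

```text
time_s: 12.5
position: [0.5858, 0.1063, 0.2385]
ee_rot: [[0.993, 0.122, -0.001], [0.122, -0.993, 0.0], [-0.001, -0.0, -1.0]]
force: [0.2, -0.8, 0.4]
opening: 0.0224
finger_force: 0.0
```

Call:
{"method": "arm_command", "body": {"motion": [[0,0,0,0,0,0,-1],[0,0,0,0,0,0,-1],[0,0,0,0,0,0,-1]]}}

```text
time_s: 12.8
position: [0.5862, 0.1064, 0.2388]
ee_rot: [[0.993, 0.122, -0.0], [0.122, -0.993, 0.0], [-0.0, -0.0, -1.0]]
force: [-0.2, -0.1, -0.7]
opening: 0.0133
finger_force: 40.0
```

Run:
```python
from cell import env
s=env.sense();print(s['time_s'],s['position'],s['force'],s['torque'],s['opening'],s['finger_force'],s['joint_positions'],s['effort'])
```

```text
12.8 [0.5861812  0.10636188 0.2388201 ] [-0.15465299 -0.08767259 -0.66759923] [ 0.0300758   0.04155519 -0.01231903] 0.013255015641999003 39.99876458197832 [-1.12024721e+00  1.65508250e+01  9.22998072e+01  4.49095891e-04
  7.11765893e+01  8.18660489e+01] [ 1.15661860e-03 -4.77126932e+01 -3.30346692e+01  2.46563146e-02
 -7.46793416e-02 -1.85204061e-05]
```

Call:
{"method": "arm_command", "body": {"motion": [[0,0,0,0,0,0.5,-1],[0,0,0,0,0,0.5,-1],[0,0,0,0,0,0.5,-1]]}}

```text
time_s: 13.1
position: [0.5863, 0.1063, 0.2389]
ee_rot: [[0.998, -0.06, -0.0], [-0.06, -0.998, 0.0], [-0.0, 0.0, -1.0]]
force: [-0.4, 0.5, -1.1]
opening: 0.0137
finger_force: 40.0
```

```bash
cat > t.py <<'E'
from cell import env
import numpy as np
s=env.sense();R=s['ee_rot'];print(s['time_s'],'yaw',np.rad2deg(np.arctan2(R[1][0],R[0][0])).round(2),np.round(s['position'],4),np.round(s['force'],2),np.round(s['torque'],3),s['opening'],s['joint_positions'][5],s['effort'][5])
E
python3 t.py
```

```text
13.1 yaw -3.44 [0.5863 0.1063 0.2389] [-0.37  0.53 -1.09] [ 0.028  0.092 -0.061] 0.013703161760083637 92.31911148872787 -0.797671303153038
```

Call:
{"method": "arm_command", "body": {"motion": [[0,0,0,0,0,0.4,-1],[0,0,0,0,0,0.4,-1],[0,0,0,0,0,0,-1]]}}

```text
time_s: 13.4
position: [0.5863, 0.1064, 0.239]
ee_rot: [[0.988, -0.153, -0.0], [-0.153, -0.988, -0.0], [-0.0, 0.0, -1.0]]
force: [-0.1, -0.2, -1.6]
opening: 0.0137
finger_force: 40.0
```

```bash
python3 t.py
```

```text
13.4 yaw -8.82 [0.5863 0.1064 0.239 ] [-0.14 -0.17 -1.59] [ 0.054  0.032 -0.063] 0.01372823647565501 97.70177404216652 0.5056175217032433
```

Call:
{"method": "arm_command", "body": {"motion": [[0,0,0,0,0,0.4,-1],[0,0,0,0,0,0.4,-1],[0,0,0,0,0,0,-1]]}}

```text
time_s: 13.7
position: [0.5863, 0.1063, 0.239]
ee_rot: [[0.969, -0.246, -0.0], [-0.246, -0.969, -0.0], [-0.0, 0.0, -1.0]]
force: [0.1, -0.1, -0.2]
opening: 0.0137
finger_force: 40.0
```

```bash
python3 t.py
```

```text
13.7 yaw -14.26 [0.5863 0.1063 0.239 ] [ 0.09 -0.09 -0.25] [ 0.115  0.061 -0.006] 0.013724631451434965 103.13504110970719 0.5000828392803669
```

Turning clockwise, 0.37 rad went by without meeting a stop, so that is the loosening direction. I'll continue to about 1.27 rad.

Call:
{"method": "arm_command", "body": {"motion": [[0,0,0,0,0,0.84,-1],[0,0,0,0,0,0.83,-1],[0,0,0,0,0,0.83,-1],[0,0,0,0,0,0.83,-1],[0,0,0,0,0,0.83,-1],[0,0,0,0,0,0.83,-1],[0,0,0,0,0,0.83,-1],[0,0,0,0,0,0.83,-1],[0,0,0,0,0,0.83,-1],[0,0,0,0,0,0,-1]]}}

```text
time_s: 14.7
position: [0.5863, 0.1063, 0.239]
ee_rot: [[0.412, -0.911, -0.0], [-0.911, -0.412, -0.0], [-0.0, 0.0, -1.0]]
force: [0.1, -0.1, -1.1]
opening: 0.0133
finger_force: 40.0
```

```bash
python3 t.py
```

```text
14.7 yaw -65.67 [0.5863 0.1063 0.239 ] [ 0.13 -0.06 -1.14] [ 0.088 -0.074 -0.019] 0.013331868020403238 154.54687333999394 1.0428018495440483
```

Call:
{"method": "arm_command", "body": {"motion": [[0,0,-0.1,0,0,0,-1],[0,0,-0.1,0,0,0,-1],[0,0,0,0,0,0,-1]]}}

```text
time_s: 15.0
position: [0.5867, 0.1064, 0.2459]
ee_rot: [[0.412, -0.911, 0.001], [-0.911, -0.412, 0.0], [0.001, -0.001, -1.0]]
force: [-0.0, 0.1, -1.8]
opening: 0.0135
finger_force: 40.0
```

Call:
{"method": "arm_command", "body": {"motion": [[0,0,-0.3,0,0,0,-1],[0,0,-0.3,0,0,0,-1],[0,0,-0.3,0,0,0,-1],[0,0,0,0,0,0,-1],[0,0,-0.5,0,0,0,-1],[0,0,-0.5,0,0,0,-1],[0,0,-0.5,0,0,0,-1],[0,0,-0.5,0,0,0,-1],[0,0,0,0,0,0,-1],[0,0,0,0,0,0,-1]]}}

```text
time_s: 16.0
position: [0.5865, 0.1064, 0.3327]
ee_rot: [[0.411, -0.912, 0.001], [-0.912, -0.411, -0.0], [0.0, -0.001, -1.0]]
force: [0.2, -0.0, -1.2]
opening: 0.0133
finger_force: 40.0
```

```bash
python3 t.py
python3 - <<'E'
from cell import env
from h import *
a=env.camera('scene')[110:270,180:400];k=env.calibration('scene')
print(proj(k,[[.5863,.1064,.144+.090],[.5305,.0992,.193]])-[180,110])
cv2.imwrite("pics/f.png",cv2.resize(a,None,fx=3.5,fy=3.5,interpolation=cv2.INTER_CUBIC)[:,:,::-1])
E
```

```text
16.0 yaw -65.73 [0.5865 0.1064 0.3327] [ 0.22 -0.04 -1.18] [ 0.139 -0.007  0.04 ] 0.013321604574391546 154.60920845040377 -0.00084259550931165
[[139.59276723  85.48338056]
 [132.7788198   77.6417206 ]]
```

View pics/f.png

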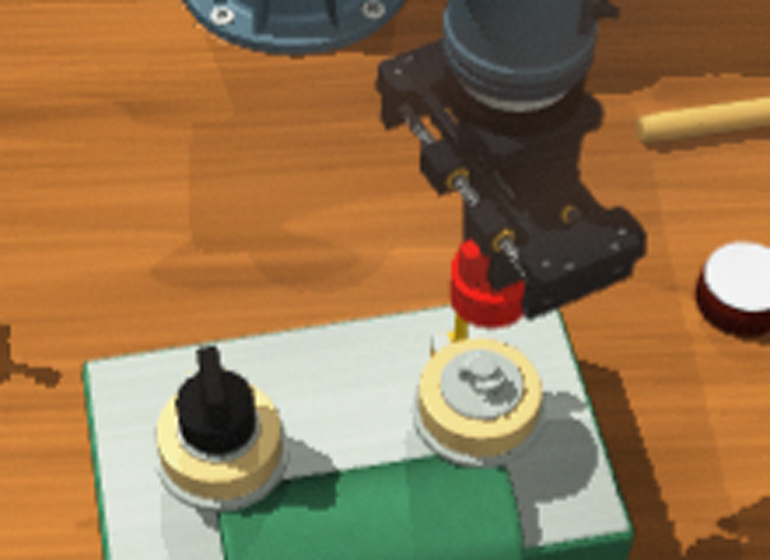

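The red cap hangs upright in the gripper at crop (488,285), about 94 mm above the now bare spindle at (482,380). The yellow pin still stands in its bore (460,325), and the black cap is untouched.

```bash
python3 -c "
from cell import env
print(env.sign_off())"
```

```text
the job is handed in; nothing more can be done
None
```

The lock pin is fully home in the left spindle's bore and released; the red cap unscrewed clockwise and is held upright about 94 mm above its seat; the job is handed in (16 s used), with no verdict returned.

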